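Set the cooling cabinet's door stay on its peg

TASK

The glass cooling cabinet's door is nearly shut and must be held open at the marked width. Lift the pierced stay bar on the cabinet's roof by its black knob, push the door open with it and set its red-ringed hole over the brass peg, so that the bar lies fully down and level, then let go. The peg is clamped somewhere along its slot, so feel for it gently with the bar instead of forcing it down, and leave the glassware around it undisturbed.

Things in the scene. Friction and masses are not known exactly. Their poses are not given: they have to be found in the camera images.
- cabinet: Grey steel cooling cabinet, 240 deep (x) x 320 wide (y) x 200 mm high, fixed to the bench; origin at the centre of its underside. Its front looks to its own -x, towards the robot; flat roof at 200 mm. The blue door's vertical hinge line is at x = -131, y = +150 mm of this frame. Of the fixed parts only the peg can touch the stay.
- door (a joint): Opening angle of the blue glazed door (20 mm thick, 300 mm wide, top edge at 198 mm) in rad: 0 shut (door runs from the hinge line along the cabinet's -y), growing as its free end swings to -x; limit 1.2. Stiff hinge (about 0.2 N m), stays where left. The stay's pivot stands on its top edge, 200 mm from the hinge line. With the red hole on the peg it reads about 0.26 to 0.49.
- stay: Steel stay bar, 220 x 26 x 5 mm, 0.2 to 0.3 kg. Origin: its pivot on the door, at the bar's underside, 208 mm above the bench; x runs along the bar to the knob. It swings sideways (1.3 rad each way from square to the door) and its knob end lifts (0 to 0.8 rad) about the origin; let go, it sinks until level on a stop, 2 mm above the peg's plate. It starts level, to the +y side of the peg.
- knob (a point): Top centre of the stay's upright black knob: a round post 16 mm in diameter, 38 mm high above the bar's upper face, axis 190 mm along the bar from the pivot (this point is 43 mm above the bar's underside). Take it here from above.
- red_hole (a point): Centre, at the bar's underside, of the red-ringed hole, 126 mm along the bar's midline from the pivot. The bar has three 12.5 mm through holes, at 82, 126 (red) and 170 mm from the pivot.
- peg_plate: Dark slotted plate, 78 x 30 x 6 mm, fixed on the cabinet's roof, with the brass peg clamped in its slot; origin at the centre of its underside, axes as the cabinet's. The slot, 46 x 9 mm, runs along x in its middle.
- slot_end (a point): The slot's front end (towards the door), on its midline, at the plate's upper face, 206 mm above the bench. The brass peg, 10 mm thick, flat top 16 mm above this point with a square edge, is clamped with its axis anywhere from 5 to 41 mm behind it along the plate's +x; it does not move and its place is not reported. A bar resting on its top is not seated.
- goblet: Loose glass goblet, 66 mm wide, 140 mm high, on the bench to the +y side of the cabinet; origin at the centre of its foot. Leave alone.
- jar: Loose green glass jar with blue cap, 64 mm wide, 90 mm high, on the bench to the -y side; origin at the centre of its underside. Leave alone.
- stopper: Loose amber glass stopper, 32 mm wide, 34 mm high, on the cabinet's roof near its rear -y corner; origin at the centre of its underside. Leave alone.

How it is judged:
On the way, in this order (a step that is already met when the one before it is completed fails the run):
1. the stay has been lifted clear (z of red_hole in the frame of slot_end above 0.018 m), for 0.1 s.
2. the red-ringed hole is down over the peg (x of red_hole in the frame of slot_end between 0.001 and 0.045 m and y of red_hole in the frame of slot_end between -0.008 and 0.008 m and z of red_hole in the frame of slot_end below 0.005 m), for 0.2 s.
At the end, for the whole second after the job is handed in: The stay is let go and at rest, its red-ringed hole over the peg (hole 1 to 45 mm behind the slot's end, 8 mm either side) and fully down (underside of the bar there less than 5 mm above the plate's upper face; 2 mm when level); the door is still and the glassware upright (all of step 2 and linear speed of stay below 0.02 m/s and angular speed of stay below 0.1 rad/s and velocity of joint door between -0.05 and 0.05 rad/s and angle between each of goblet, jar, stopper's own z axis and vertical below 0.2 rad); the robot touches nothing.
It fails at once if the stay is forced against the peg with more than 60 N (contact force between stay and peg_plate above 60 N).
It fails at once if the goblet is moved more than 20 mm (distance of goblet from where it was at the start of the episode above 0.02 m).
It fails at once if the jar is moved more than 20 mm (distance of jar from where it was at the start of the episode above 0.02 m).
It fails at once if the stopper is moved more than 20 mm (distance of stopper from where it was at the start of the episode above 0.02 m).
It also fails if it takes over 72 s, if anything falls off the work surface, if the arm or the gripper's body presses on something with over 40 N, if the wrist force passes 120 N, or if a joint passes its speed limit or range.

ROBOT

A 6-joint arm with a two-finger parallel gripper is mounted at the origin on the work surface. World frame = base frame: x ahead of the robot, y to its left, z up, the work surface at z = 0. Lengths are in m, angles in rad, forces in N, time in s.
With the tool pointing down it reaches from about 0.325 to 1 m from the base axis. Payload 5.1 kg.
Tool frame: the origin (TCP) lies between the finger pads; the fingertips stand r.tcp_to_tips ahead of it and the grasp point (between the pads) lies 3 mm ahead of it (r.tcp_to_tips is the distance from the TCP to the fingertips, in m); z points along the fingers, y is the line along which they close (so a half turn about z gives the same grasp; the last joint's range is limited). The gripper opens to 85 mm and grips with 20 to 120 N. Pads are 22 mm wide; open, the fingers measure 114 mm over their backs; the gripper's body (76 mm by 85 mm) begins 54 mm behind the grasp point. The pads swing forward as they close: fully open they stand 13 mm farther back than shut.
Start: joints at [1.093, 0.124, 1.65, -0, 1.367, -0.083], TCP at [0.25, 0.6, 0.253] pointing down, gripper open.
Joint ranges: [-2.61, 2.61], [-1.02, 2.33], [0.03, 2.71], [-1.35, 4.49], [0.32, 2.68], [-2.91, 2.91]. Speed limits (rad/s): [2.57, 2.57, 3.14, 3.14, 3.14, 3.14].

INTERFACE

Orientations are given as [roll, pitch, yaw] about the fixed x, y, z axes, in that order (R = Rz(yaw) Ry(pitch) Rx(roll)).
In Python, from plant import r gives the robot as it stands. Calls block until the motion is done:
- r.movep(position, orientation): joint-space move of the TCP to a pose.
- r.line_to(position, attitude=None, feed=0.15): straight line of the TCP; attitude=None keeps the orientation; feed is the mean speed in m/s.
- r.set_joints(angles): joint-space move.
- r.set_gripper(opening, strength=None): finger opening in m; strength is the grip in N (None keeps the last); returns when the fingers have stopped.
- r.dwell(seconds).
- r.ik(position, orientation): joint angles nearest the present ones, or None.
- r.grab_frame(name): name is "scene" or "top"; returns (picture, depth): 400x640x3 uint8, red, green, blue; 400x640 float32, m along the optical axis (not along the pixel's ray), 0 where there is no reading.
- r.camera_info(name): a dict with "fx", "fy", "cx", "cy" (pixels), "R" (3x3) and "t" (3): a world point X has camera coordinates R X + t. Camera axes: x right, y down, z forward; pixel columns grow to the right and rows downward; lengths in m; the calibration is good to about 2 mm. A picture is of the moment at which its call begins. camera_info takes no time and is no camera call.
A pose or a line that the arm cannot do raises r.Unreachable and nothing moves.
- r.sign_off(): hands the job in; it is judged then, once.
Trained networks look in the newest picture that a camera, given by its name, has taken for a name from the list of things; names that differ only in an ending like _2 or _b are one class to them, and where a whole thing is asked for, a point or a joint stands for the part that bears it (a point fixed in the world has none). Each returns a list of dicts, best first, with "score" (0 to 1); they miss things now and then, are a little off and sometimes report something else, mostly with a low value. They report only what shows in the picture. A call takes as long as a camera call.
- r.boxes_of(name, camera): "xyz" ([x, y, z] in m, in world coordinates, good to about 4 mm: the middle of the surface that is visible of it).
- r.regions_of(name, camera): "region" (400x640 bool, what is visible of it).
- r.pinpoint(name, camera): "xyz" ([x, y, z] in m, in world coordinates, good to about 4 mm: a listed point, or the origin of a listed thing).
Readings, each from a call of its own:
- r.read_clock(): time.
- r.read_qpos(): joint angles.
- r.read_qd(): joint speeds.
- r.read_joint_torque(): joint torques, N m.
- r.read_ee_pos(): TCP position.
- r.read_eef_rot(): TCP orientation.
- r.read_force(): force on the tool from outside, world axes, zero at the start.
- r.read_wrist_torque(): the same for the moment, N m.
- r.read_finger_gap(): finger opening in m.
- r.read_gripper_force(): force on a finger pad.
Only numpy, scipy, OpenCV 4.12 (cv2) and the standard library are available. Lean on these libraries where they do the work, as an engineer would, in place of code of your own. Each camera call takes 0.05 s, during which the arm holds its last target. There are 200 camera calls.

## Working session

There is one attempt and no reset: what is moved stays moved. The work goes in short steps, each a Python script; the robot and the scene stay as the last script left them, time stands still between calls to the robot, and variables do not carry over. Pictures are saved under pics/ and viewed, at most 10 in all, crops included, and the job is handed in when it is done.

```bash
mkdir -p pics; ls
python3 - <<'E'
from plant import r
import cv2,numpy as np
print(r.read_clock(), r.tcp_to_tips, r.read_eef_rot())
for c in("scene","top"):
    p,d=r.grab_frame(c); cv2.imwrite(f"pics/{c}0.png",p[:,:,::-1])
    for n in("cabinet","stay","knob","red_hole","slot_end","peg_plate","door","goblet","jar","stopper"):
        try: print(c,n,[(np.round(q["xyz"],4).tolist(),round(q["score"],2)) for q in r.pinpoint(n,c)[:2]])
        except Exception as e: print(c,n,e)
E
```

```text
pics
0.0 0.022 [-3.13949679e+00 -1.64809869e-04  2.74679520e+00]
scene cabinet []
scene stay [([0.4361, 0.0211, 0.2101], 0.81)]
scene knob [([0.5841, 0.138, 0.2531], 0.95)]
scene red_hole []
scene slot_end [([0.4972, 0.0222, 0.2012], 0.66)]
scene peg_plate [([0.5183, 0.0223, 0.203], 0.73)]
scene door it knows: cabinet, goblet, jar, knob, peg_plate, red_hole, slot_end, stay, stopper
scene goblet [([0.5506, 0.3314, 0.0027], 0.61)]
scene jar [([0.661, -0.1887, -0.0014], 0.88)]
scene stopper [([0.6705, -0.0501, 0.2016], 0.63)]
top cabinet []
top stay [([0.4359, 0.0165, 0.2074], 0.68), ([0.5472, 0.3316, 0.0011], 0.43)]
top knob [([0.5834, 0.1375, 0.2493], 0.93)]
top red_hole [([0.5344, 0.0979, 0.2066], 0.64), ([0.5481, 0.3311, -0.0002], 0.54)]
top slot_end [([0.4969, 0.0243, 0.2085], 0.6)]
top peg_plate [([0.5236, 0.0245, 0.203], 0.57)]
top door it knows: cabinet, goblet, jar, knob, peg_plate, red_hole, slot_end, stay, stopper
top goblet [([0.5492, 0.3312, -0.0008], 0.83), ([0.6706, -0.0521, 0.1986], 0.72)]
top jar [([0.6574, -0.184, -0.0021], 0.88), ([0.4358, 0.0205, 0.2074], 0.29)]
top stopper [([0.6746, -0.0514, 0.1966], 0.45)]
```

View pics/scene0.png

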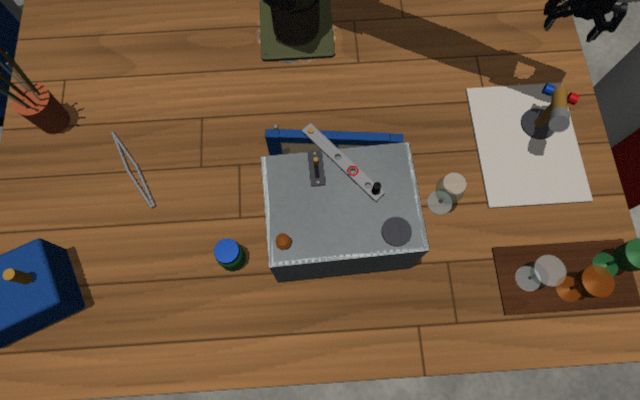

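View pics/top0.png

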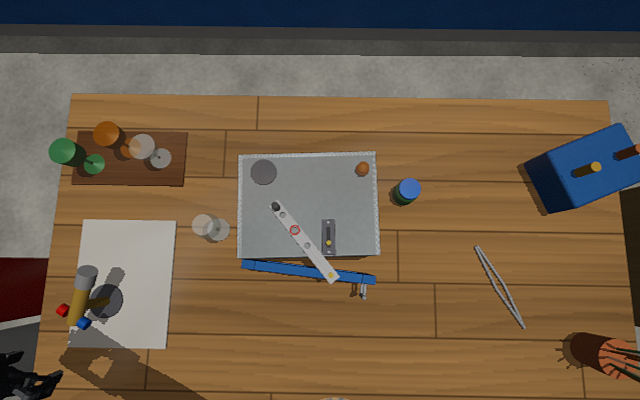

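Both pictures show the stay running from a brass pivot on the door, scene (310,130), to the black knob at (376,188). The plate is at (316,168), with brass visible near its front end, top (328,243). Next I'll measure the cabinet yaw and the brass peg.

```bash
cat > h.py <<'E'
from plant import r
import cv2,numpy as np
def cloud(c):
    p,d=r.grab_frame(c); k=r.camera_info(c)
    v,u=np.mgrid[:400,:640]
    X=np.stack([(u-k["cx"])/k["fx"]*d,(v-k["cy"])/k["fy"]*d,d],-1)
    return p,d,(X-k["t"])@np.array(k["R"])
E
python3 - <<'E'
from h import *
for c in("scene","top"):
    p,d,W=cloud(c); x,y,z=W[...,0],W[...,1],W[...,2]
    hsv=cv2.cvtColor(p,cv2.COLOR_RGB2HSV)
    roof=(d>0)&(abs(z-.2)<.012)&(hsv[...,1]<60)&(x>.35)&(x<.8)&(abs(y)<.35)
    n,l,s,_=cv2.connectedComponentsWithStats(roof.astype(np.uint8)); m=l==1+np.argmax(s[1:,4])
    print(c,"roof",cv2.minAreaRect((W[m][:,:2]*1000).astype(np.float32)),np.median(z[m]))
    blue=(d>0)&(abs(z-.198)<.012)&(hsv[...,1]>120)&(abs(hsv[...,0].astype(int)-110)<15)&(x<.5)&(x>.35)&(abs(y)<.3)
    print("door",cv2.minAreaRect((W[blue][:,:2]*1000).astype(np.float32)),blue.sum())
    br=(d>0)&(hsv[...,1]>90)&(hsv[...,0]>12)&(hsv[...,0]<32)&(z>.2)&(z<.26)&(x>.38)&(x<.6)&(abs(y)<.1)
    n,l,s,ce=cv2.connectedComponentsWithStats(br.astype(np.uint8))
    for i in range(1,n):
        q=W[l==i]; print("brass",ce[i].round(1),s[i,4],q.mean(0).round(4),q.max(0).round(4),q.min(0).round(4))
    g=r.camera_info(c); print("cam",(-np.array(g["R"]).T@g["t"]).round(3))
    u,v=(316,168) if c=="scene" else (328,237)
    cr=p[v-35:v+35,u-45:u+45]; cv2.imwrite(f"pics/crop_{c}.png",cv2.resize(cr,None,fx=7,fy=7,interpolation=cv2.INTER_CUBIC)[:,:,::-1])
a=[cv2.imread(f"pics/crop_{c}.png") for c in("scene","top")]
cv2.imwrite("pics/crops.png",cv2.resize(np.hstack(a),(800,int(800*490/1260))))
E
```

```text
scene roof ((580.139404296875, 74.30561828613281), (270.8215026855469, 320.0746154785156), 2.4228591918945312) 0.1998402651581302
door ((442.4894104003906, 69.1011962890625), (296.281005859375, 22.26878547668457), 83.8349380493164) 1200
brass [310.4 130. ] 25 [0.4358 0.0199 0.2167] [0.4414 0.0253 0.2206] [0.4298 0.0147 0.2121]
brass [315.2 159.8] 30 [0.5051 0.0256 0.2168] [0.5103 0.0301 0.2244] [0.4929 0.0212 0.2029]
cam [0.89  0.006 1.097]
top roof ((570.85693359375, 73.1962661743164), (285.6192932128906, 319.09075927734375), 2.316023588180542) 0.1994309616499702
door ((440.5679931640625, 68.60336303710938), (297.4017639160156, 19.948413848876953), 83.8690414428711) 1073
brass [328.  242.1] 21 [0.5047 0.0253 0.2181] [0.5101 0.0297 0.2244] [0.5004 0.0208 0.2032]
brass [330.4 274.8] 19 [0.4349 0.0192 0.2163] [0.4387 0.0243 0.2194] [0.4301 0.0157 0.2141]
cam [0.465 0.029 1.014]
```

View pics/crops.png

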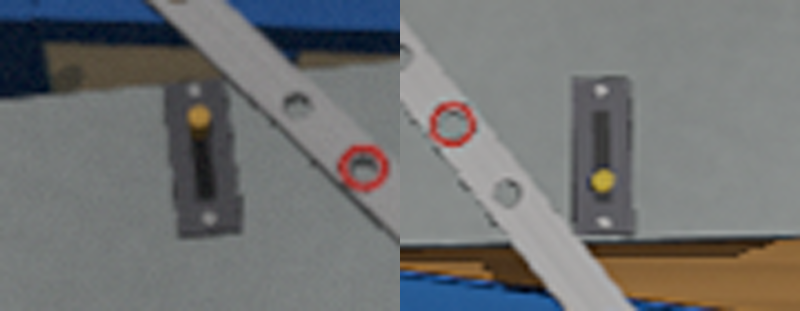

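The brass peg is at about (0.505, 0.0255), with both cameras agreeing. Cabinet yaw is about 2.4° and the hinge about (0.4575, 0.2185), which puts the pivot 200 mm away as specified. Now the grasp and lift.

```bash
cat >> h.py <<'E'
from scipy.spatial.transform import Rotation as Ro
from scipy.optimize import brentq
H=np.array([.4575,.2185]); PEG=np.array([.505,.0255]); DOWN=.011   # TCP below knob top
def piv(phi): return H-.2*np.array([np.sin(phi),np.cos(phi)])
def tool(P,psi,th,dz=0):
    B=Ro.from_euler("zy",[psi,-th]).as_matrix()          # bar frame, knob end up by th
    p=np.array([P[0],P[1],.208])+B@np.array([.19,0,.043-DOWN+dz])
    T=np.column_stack([B[:,0],-B[:,1],-B[:,2]])
    return p,Ro.from_matrix(T).as_euler("xyz")
def fit(peg,th):   # pivot and yaw that put the red hole (pitch th) over peg in plan
    f=lambda a:np.hypot(*(peg-piv(a)))-.126*np.cos(th)
    P=piv(brentq(f,.15,.6)); d=peg-P
    return P,np.arctan2(d[1],d[0])
E
python3 - <<'E'
from h import *
P=np.array([.4355,.0195]); psi=np.arctan2(.1378-P[1],.5838-P[0])
print(psi,fit(PEG,0))
K=np.array([.5838,.1378]); P=K-.19*np.array([np.cos(psi),np.sin(psi)])
for a in [tool(P,psi,0),tool(P,psi,.32),tool(*fit(PEG,.32),.32),tool(*fit(PEG,0),0)]: print(a, r.ik(*a))
r.set_gripper(.05,40)
p,o=tool(P,psi,0,.07); r.movep(p,o)
F0=r.read_force()
p,o=tool(P,psi,0); r.line_to(p,feed=.08)
print(r.read_force()-F0, r.read_ee_pos())
r.set_gripper(0.0,40); print(r.read_finger_gap(),r.read_gripper_force(),r.read_force()-F0)
for t in np.arange(.08,.33,.08): r.line_to(*tool(P,psi,t),feed=.05)
print(r.read_force()-F0,r.read_clock(),r.read_finger_gap())
p,_=r.grab_frame("top"); cv2.imwrite("pics/lift.png",cv2.resize(p[130:310,200:420],(770,630))[:600,:,::-1])
for n in("knob","red_hole","stay"): print(n,[(np.round(q["xyz"],4).tolist(),round(q["score"],2)) for q in r.pinpoint(n,"top")[:2]])
print(r.read_ee_pos())
E
```

```text
0.6733414206214352 (array([0.37931579, 0.03441516]), np.float64(-0.07081437837290187))
(array([0.5838, 0.1378, 0.24  ]), array([3.14159265, 0.        , 0.67334142])) [ 1.42320956e-01  2.30787421e-02  1.77928968e+00 -4.44089210e-16
  1.33922423e+00  1.03977586e+00]
(array([0.56619375, 0.1378    , 0.28509843]), array([ 2.93780636, -0.2484584 ,  0.69887572])) [ 0.1698302  -0.21326432  1.94420257 -0.05982422  1.09568501  1.08620817]
(array([0.55559834, 0.02174264, 0.29805799]), array([-3.1239068 , -0.31952767, -0.05624964])) [-0.06710068 -0.29106317  1.98582371  0.02334951  1.12760986  1.55047802]
(array([0.5688396 , 0.02097167, 0.24      ]), array([ 3.14159265,  0.        , -0.07081438])) [-5.74518901e-02 -4.51341548e-02  1.84692301e+00 -4.44089210e-16
  1.33980380e+00  1.58415882e+00]
[0.64491852 0.1546691  0.78414911] [0.58423931 0.13783528 0.24080939]
0.014745107512392849 38.921674489974976 [0.79387496 0.97885347 0.65505652]
[ 0.50535142 -3.43172206 -2.54876595] 6.5917 0.015037258734352904
knob [([0.5724, 0.1238, 0.2982], 0.95)]
red_hole [([0.5311, 0.0943, 0.2394], 0.57)]
stay [([0.4325, 0.0211, 0.2053], 0.7)]
[0.56605586 0.13755957 0.2842794 ]
```

I used extrinsic Euler order where intrinsic was needed, so the lift tilted about the wrong axis. It did no harm. I'll fix it, re-pose, then move over the peg.

```bash
sed -i 's/from_euler("zy"/from_euler("ZY"/' h.py
python3 - <<'E'
from h import *
psi=.6733; P=np.array([.5838,.1378])-.19*np.array([np.cos(psi),np.sin(psi)])
th=.3
r.line_to(*tool(P,psi,th),feed=.05)
print(r.read_force(),r.read_ee_pos(),tool(P,psi,th)[0])
P1,psi1=fit(PEG,th)
for s in np.linspace(0,1,9)[1:]:
    r.line_to(*tool(P+s*(P1-P),psi+s*(psi1-psi),th),feed=.06)
r.line_to(*tool(*fit(PEG,.19),.19),feed=.04)
r.dwell(.3);print(r.read_force(),r.read_ee_pos(),r.read_clock(),r.read_finger_gap())
for c in("top","scene"):
    p,_=r.grab_frame(c); cv2.imwrite(f"pics/o_{c}.png",p[:,:,::-1])
    for n in("knob","red_hole","stay","goblet"): print(c,n,[(np.round(q["xyz"],4).tolist(),round(q["score"],2)) for q in r.pinpoint(n,c)[:2]])
P,s=fit(PEG,.19); print(P,s,tool(P,s,.19,DOWN)[0],.126*np.cos(.19)*np.array([np.cos(s),np.sin(s)])+P,.208+.126*np.sin(.19))
a=cv2.imread("pics/o_top.png")[190:300,270:370];b=cv2.imread("pics/o_scene.png")[100:210,280:380]
cv2.imwrite("pics/over.png",cv2.resize(np.hstack([a,b]),(800,440),interpolation=cv2.INTER_CUBIC))
E
```

```text
[ 0.92952394  0.61609963 -0.26170186] [0.57102309 0.12616663 0.29532663] [0.56977296 0.12661148 0.29471961]
[ 1.21021753  0.68813666 -0.96249142] [0.56161868 0.02187725 0.27559   ] 11.1833 0.014733261613447249
top knob []
top red_hole [([0.5048, 0.0255, 0.2287], 0.69)]
top stay [([0.3786, 0.0318, 0.2066], 0.88)]
top goblet [([0.5477, 0.3281, 0.0028], 0.61)]
scene knob [([0.5633, 0.0204, 0.2869], 0.65)]
scene red_hole [([0.5064, 0.0236, 0.2284], 0.57)]
scene stay []
scene goblet [([0.5495, 0.3302, -0.0021], 0.81)]
[0.38152585 0.03349209] -0.06463663112805253 [0.55961306 0.02196507 0.28610937] [0.505  0.0255] 0.23179622076703907
```

View pics/over.png

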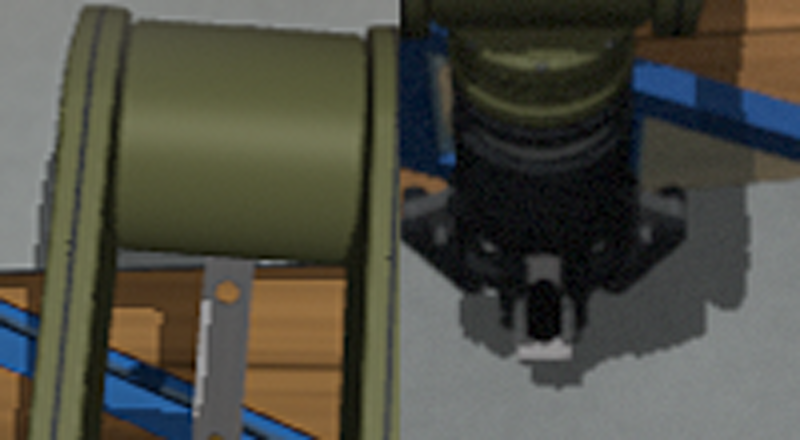

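The view is mostly blocked by the arm, but the detectors put the red hole within about 1–2 mm of the peg in plan. I'll lower gently, watching the force.

```bash
cat >> h.py <<'E'
def lower(peg,th,F0,end=0.0,lim=4.,step=.008,log=True):
    """pitch down over peg until end or contact; returns pitch reached, contact force"""
    while th>end+1e-6:
        th=max(end,th-step); r.line_to(*tool(*fit(peg,th),th),feed=.03)
        f=np.array(r.read_force())-F0
        if log: print(round(th,3),f.round(1),np.round(r.read_ee_pos()[2]-tool(*fit(peg,th),th)[0][2],4))
        if np.linalg.norm(f)>lim: break
    return th,f
E
python3 - <<'E'
from h import *
F0=np.array(r.read_force())
print(lower(PEG,.19,F0)); print(r.read_clock())
E
```

```text
0.182 [-0.  -0.3 -0.2] -0.0001
0.174 [-0.1 -0.2  0.9] -0.0002
0.166 [ 0.5 -1.2  0.5] -0.0002
0.158 [ 0.6 -1.6  0.2] -0.0002
0.15 [ 0.1 -1.2  0.6] -0.0002
0.142 [ 0.2 -0.5  0.8] -0.0001
0.134 [-0.  -0.2  1. ] -0.0002
0.126 [ 1.  -0.3  0.8] -0.0002
0.118 [ 0.5 -0.8  0.5] -0.0002
0.11 [-0.3 -0.7  0.3] -0.0002
0.102 [-0.5 -1.   1.2] -0.0001
0.094 [ 0.1 -0.5  0.4] -0.0002
0.086 [ 0.5 -1.5  0.3] -0.0002
0.078 [-0.2 -0.9  0.3] -0.0002
0.07 [ 0.5 -1.7 -0.7] -0.0002
0.062 [-0.1 -0.6  0.7] -0.0002
0.054 [ 0.1 -0.8  0.2] -0.0002
0.046 [-0.5 -0.9  1.8] -0.0002
0.038 [ 0.1 -0.9  0.8] -0.0002
0.03 [-0.1 -1.6  0.8] -0.0002
0.022 [ 0.2 -0.4  0.8] -0.0002
0.014 [-0.8  0.2  1.1] -0.0001
0.006 [-1.6 -0.3  1.6] 0.0
0.0 [-1.4 -0.8  1.1] 0.0001
(0.0, array([-1.42679997, -0.76710266,  1.06357518]))
17.6833
```

No contact anywhere on the way down, so it looks seated. I'll check with a gentle sideways feel, then release, back off and look.

Run:
```python
from h import *
F0=np.array(r.read_force()); p,o=tool(*fit(PEG,0),0)
for d in (.002,.003,.004,0,-.002,-.003,-.004,0):
    r.line_to(p+[0,d,0],o,feed=.02); f=np.array(r.read_force())-F0; print(d,f.round(1))
    if abs(f[1])>12: r.line_to(p,o,feed=.02)
r.set_gripper(.04); r.dwell(.3); print(r.read_force())
r.line_to(p+[0,0,.09],o,feed=.08); r.movep([.45,.33,.35],o); r.dwell(.3)
for c in("top","scene"):
    im,_=r.grab_frame(c); cv2.imwrite(f"pics/f_{c}.png",im[:,:,::-1])
    for n in("knob","red_hole","stay","slot_end","goblet","jar","stopper"): print(c,n,[(np.round(q["xyz"],4).tolist(),round(q["score"],2)) for q in r.pinpoint(n,c)[:1]])
print(r.read_clock())
a=cv2.imread("pics/f_top.png")[190:300,270:370];b=cv2.imread("pics/f_scene.png")[100:210,280:380]
cv2.imwrite("pics/fin.png",cv2.resize(np.hstack([a,b]),(800,440),interpolation=cv2.INTER_CUBIC))
```

```text
0.002 [-0.6 -3.4  0.6]
0.003 [ 1.2 -7.2  1.7]
0.004 [ 1.  -9.9  0.1]
0 [1.5 0.4 0.8]
-0.002 [-0.   1.   1.6]
-0.003 [-0.6  1.   1.8]
-0.004 [-0.3  5.3  1.1]
0 [0.4 0.4 0.7]
[ 1.58805762 -0.24757338 -0.44701614]
top knob [([0.5723, 0.0158, 0.2532], 0.91)]
top red_hole [([0.5044, 0.0253, 0.2089], 0.56)]
top stay [([0.3794, 0.0322, 0.2046], 0.57)]
top slot_end [([0.4962, 0.0209, 0.2069], 0.61)]
top goblet [([0.5507, 0.3306, 0.0033], 0.96)]
top jar [([0.6573, -0.183, -0.0017], 0.86)]
top stopper [([0.673, -0.0526, 0.1977], 0.5)]
scene knob [([0.5708, 0.017, 0.2521], 0.64)]
scene red_hole [([0.5082, 0.0248, 0.2096], 0.56)]
scene stay [([0.3791, 0.0361, 0.2121], 0.79)]
scene slot_end [([0.4973, 0.0232, 0.2046], 0.46)]
scene goblet [([0.5524, 0.332, 0.0021], 0.9)]
scene jar [([0.658, -0.1884, 0.0029], 0.9)]
scene stopper [([0.6733, -0.051, 0.2008], 0.7)]
24.1833
```

View pics/fin.png

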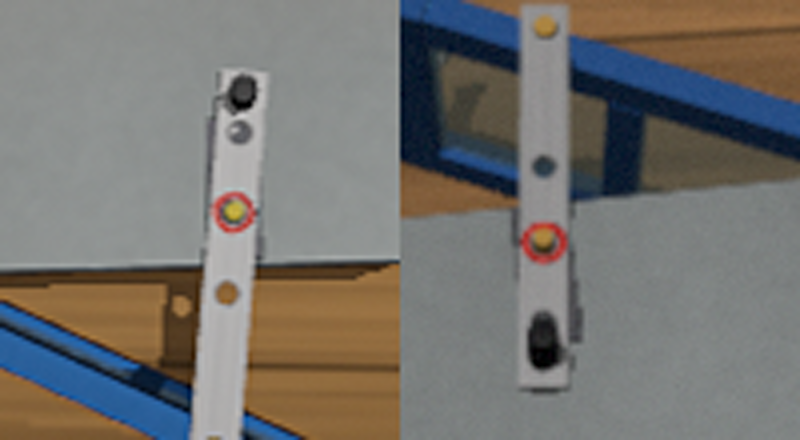

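The brass peg stands up through the red-ringed hole in both views (crop (233,210) and (545,238)). The bar is level, with knob top at 0.252, and the sideways feel met a stop in both directions, so it's held by the peg. The glassware hasn't moved.

```bash
python3 -c "
from plant import r
print(r.sign_off())"
```

```text
the job is handed in; nothing more can be done
None
```

The door is held open with the stay's red-ringed hole seated level over the brass peg, the knob is released, the glassware is where it started, and I handed the job in just after 24 s; the sign-off call gave no verdict.

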